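# Close up a row of spray cans in a roll lane

## Task

The three spray cans in the roll lane have come apart. Take the pusher out of its stand, reach in behind the front can and roll the whole row gently back along the lane until the cans touch one another and the last one is right up against the lane's back stop. Keep a light steady pressure of about 8 N on the row for a second, so that it settles snug, then put the pusher back fully down in its stand. The cans are thin and dent easily, so feel for the stop rather than shoving; touch the cans only with the pusher, and leave the bin and cartons alone.

Things in the scene. Friction and masses are not known exactly. Their poses are not given: they have to be found in the camera images.
- lane: Cream sheet-steel roll lane, fixed, level, 400 mm long (x), 160 mm wide inside (166 outside, y), 62 mm high. Origin: centre of its underside; x points from its front end (robot side, lip 18 mm high at x = -200) to the back. Floor (black rubber liner: cans stay where they are left) 4 mm above the bench. The walls are folded inwards 11 mm at the top, leaving an opening 138 mm wide: the pusher goes in from above.
- lane_back (a point): Middle of the lane's floor at its open back end (x = +200). Before it, across the lane, stands the grey back stop, a plate 51 mm high clamped with two black thumbscrews wherever the storekeeper wants it: its face is 40 to 110 mm in front of this point. Its place is not measured; feel for it (or look). It is rigid and stays put.
- can_front_center (a point): Red spray can, nearest the lane's front, lying across the lane. Seams 52 mm in diameter, body between them 50 mm, 146 mm long; 0.13 to 0.25 kg. Point: on its axis (y), midway between the seams, 30 mm above the bench; metal 55 mm to either side, cap up to 91 mm towards the lane's +y. Turns as it rolls. On its front side at least 45 mm are free up to the lip.
- can_mid_center (a point): Yellow spray can, same size, lying the same way in the middle of the lane; point on its axis midway between the seams. Rolling one can takes under 1 N; two or three rub on one another and take up to about 3 N, a little more for an instant as a can is met.
- can_back_center (a point): Green spray can, same size, lying the same way, nearest the back stop; same point. All gaps, between cans and to the stop, are 6 to 110 mm at the start. Row closed: centres 52 mm apart, this one 26 mm from the stop's face. A can dents if pressed with more than 20 N, by the pusher or on the stop.
- pusher_grip (a point): Middle of the black handle of the white pusher, 95 mm above the blade's lower edge; 101 mm above the bench when home. z up, x normal to the blade (push direction, both faces alike), y along the blade. Blade 90 mm wide, 10 thick, 0 to 45 above the lower edge; handle 30 wide (y), 16 thick (x), 45 to 125 above it. 0.10 kg. Grip firmly across the 16 mm (along x) or it tilts.
- stand_slot (a point): Middle of the slot's floor in the blue pusher stand, 6 mm above the bench, where the blade's lower edge stands. Fixed, left or right of the lane. Slot 15 mm wide (x), 98 mm long (y), 30 mm deep; its rim is 36 mm above the bench. Footprint 50 x 122 mm.
- bin: Blue stacking bin with fittings, 150 x 100 x 75 mm, loose, across the lane from the stand; origin at the centre of its underside. Leave alone.
- carton_red: Red and white carton, 60 x 60 x 85 mm, loose; origin at the centre of its underside. Leave alone.
- carton_yellow: Yellow and white carton, 90 x 70 x 50 mm, loose; origin at the centre of its underside. Leave alone.
Not all that is in view belongs to the job. Leave any green or red look-alike of the part that bears pusher_grip alone. Of the things that look like the part that bears can_front_center, take the one that is farthest from the robot's base at the start.

How it is judged (in metres and radians):
On the way, in this order (a step that is already met when the one before it is completed fails the run):
1. the pusher is lifted clear out of its stand (height (world z) of pusher_grip above 0.14 m), for 0.1 s.
2. the pusher presses steadily on the front can while the row is closed up against the back stop (horizontal distance between can_front_center and can_mid_center below 0.055 m and horizontal distance between can_mid_center and can_back_center below 0.055 m and horizontal distance between can_back_center and stop_c0 below 0.0315 m and height (world z) of each of can_front_center, can_mid_center, can_back_center below 0.034 m and contact force between pusher and can_front above 3 N), for 0.5 s.
At the end, for the whole second after the job is handed in: All three cans lie in the lane, at rest, closed up: gaps of at most 3 mm between cans and 3 mm between the last can and the back stop. The pusher stands in its stand again, upright (within 0.2 rad), its lower edge within 5 mm of the slot's floor, at rest (horizontal distance between can_front_center and can_mid_center below 0.055 m and horizontal distance between can_mid_center and can_back_center below 0.055 m and horizontal distance between can_back_center and stop_c0 below 0.0315 m and height (world z) of each of can_front_center, can_mid_center, can_back_center below 0.034 m and linear speed of each of can_front, can_mid, can_back, pusher below 0.01 m/s and horizontal distance between pusher_grip and stand_slot below 0.012 m and height (world z) of pusher_grip below 0.106 m and angle between pusher_grip's own z axis and vertical below 0.2 rad); the robot touches nothing.
It fails at once if the pusher presses the front can with more than 20 N (contact force between pusher and can_front above 20 N).
It fails at once if a can is pressed on the back stop with more than 20 N (contact force between can_back and stop_c0 above 20 N).
It fails at once if the gripper or arm touches a can (contact force between any of the fingers, the arm and can_front above 0.5 N or contact force between any of the fingers, the arm and can_mid above 0.5 N or contact force between any of the fingers, the arm and can_back above 0.5 N).
It fails at once if the bin or a carton is moved by more than 20 mm (distance of any of bin, carton_red, carton_yellow from where it was at the start of the episode above 0.02 m).
It also fails if it takes over 69 s, if anything falls off the work surface, if the arm or the gripper's body presses on something with over 40 N, if the wrist force passes 120 N, or if a joint passes its speed limit or range.

## Robot

A 6-joint arm with a two-finger parallel gripper is mounted at the origin on the work surface. World frame = base frame: x ahead of the robot, y to its left, z up, the work surface at z = 0. Lengths are in mm, angles in degrees, forces in N, time in s.
With the tool pointing down it reaches from about 275 to 725 mm from the base axis. Payload 15.9 kg.
Tool frame: the origin (TCP) lies on the centre line of the jaws, within the pads' length; the fingertips stand 17 mm ahead of it and the grasp point (between the pads) lies 2 mm behind it (manip.nose_length is the distance from the TCP to the fingertips, in mm); z points along the fingers, y is the direction in which the jaws open and shut (so a half turn about z gives the same grasp; the last joint's range is limited). The gripper opens to 85 mm and grips with 20 to 120 N. Pads are 22 mm wide; open, the fingers measure 114 mm over their backs; the gripper's body (76 mm by 85 mm) begins 54 mm behind the grasp point. The pads swing forward as they close: fully open they stand 13 mm farther back than shut.
Start: joints at [-64.859, 12.198, -1.971, 75.831, 0, 90], TCP at [212.419, -452.619, 248.306] pointing down, gripper open.
Joint ranges: [-170.91, 170.91], [-42.67, 98.43], [-65.05, 77.54], [-120.47, 116.71], [-90, 82.35], [-180, 180]. Speed limits (degrees/s): [108.29, 108.29, 136.94, 147.25, 180, 180].

## Interface

Orientations are given as [roll, pitch, yaw] about the fixed x, y, z axes, in that order (R = Rz(yaw) Ry(pitch) Rx(roll)).
In Python, from bench import manip gives the robot as it stands. Calls block until the motion is done:
- manip.movep(position, orientation): joint-space move of the TCP to a pose.
- manip.move_linear(position, rate=150, orientation=None, force_limit=None): straight line of the TCP; orientation=None keeps the orientation; rate is the mean speed in mm/s. With force_limit (N) it stops when the force on the tool has changed by that much, and returns True; else False.
- manip.movej(angles): joint-space move.
- manip.gripper_to(opening): finger opening in mm; the grip force is fixed at half the most; returns when the fingers have stopped.
- manip.dwell(seconds).
- manip.inverse_kinematics(position, orientation): joint angles nearest the present ones, or None.
- manip.get_obs(): the state.
- manip.read_camera(name): name is "scene" or "top"; returns a dict with "pixels" (420x560x3 uint8, blue, green, red), "fx", "fy", "cx", "cy" (pixels), "dist_coeffs" ([k1, k2, p1, p2, k3] as OpenCV has them; the pictures are not rectified), "R" (3x3) and "t" (3): a world point X has camera coordinates R X + t. Camera axes: x right, y down, z forward; pixel columns grow to the right and rows downward; lengths in mm; the calibration is good to about 2 mm. A picture is of the moment at which its call begins. There is no depth.
A pose or a line that the arm cannot do raises manip.IKError and nothing moves.
- manip.close_job(): hands the job in, once; it reports no verdict.
The state is a dict: "clock": time; "joints": joint angles; "dq": joint speeds; "effort": joint torques, N m; "ee_pos": TCP position; "tool_rot": TCP orientation; "ft_force": force on the tool from outside, world axes, zero at the start; "ft_torque": the same for the moment, N m; "finger_gap": finger opening in mm.
Only numpy, scipy, OpenCV 4.12 (cv2) and the standard library are available. Lean on these libraries where they do the work, as an engineer would, in place of code of your own. Each camera call takes 0.05 s, during which the arm holds its last target. There are 200 camera calls.

## Working session

There is one attempt and no reset: what is moved stays moved. The work goes in short steps, each a Python script; the robot and the scene stay as the last script left them, time stands still between calls to the robot, and variables do not carry over. Pictures are saved under pics/ and viewed, about 8 in all and at most 12, crops included, and the job is handed in when it is done.

```bash
mkdir -p pics; ls; python3 - <<'E'
from bench import manip
import cv2
for n in("scene","top"):
    c=manip.read_camera(n); cv2.imwrite(f"pics/{n}0.png",c["pixels"])
    print(n,c["fx"],c["fy"],c["cx"],c["cy"],c["dist_coeffs"],c["R"],c["t"])
o=manip.get_obs();print(o)
E
```

```text
pics
scene 446.46146083004436 446.46146083004436 284.75993131887145 199.3256110283419 [-0.11970735  0.          0.          0.          0.        ] [[-0.24573118  0.96919137  0.01686054]
 [ 0.49970386  0.14156234 -0.85455027]
 [-0.83060956 -0.20156437 -0.51909495]] [ 179.89351092 -157.70460229 1514.35971357]
top 387.0731602955438 387.0731602955438 281.9664153315698 216.45617165791577 [-0.02187454  0.          0.          0.          0.        ] [[ 0.01246842 -0.99967058 -0.02243359]
 [-0.98345886 -0.00820562 -0.18094568]
 [ 0.18070199  0.02431862 -0.9832372 ]] [-47.67592177 495.01439712 925.33398922]
{'clock': 0.1, 'joints': array([-6.48586825e+01,  1.22223112e+01, -2.00290018e+00,  7.58332345e+01,
        4.41020754e-04,  9.00000174e+01]), 'dq': array([-0.04360941, -0.15821525, -0.01356707,  0.04334622,  0.0603274 ,
        0.01704591]), 'effort': array([-9.43278537e-04, -6.87249756e+01,  4.87803090e+01,  1.22820638e-02,
        4.75373639e-06,  1.36601557e-05]), 'ee_pos': array([ 212.30416025, -452.36594407,  247.87488319]), 'tool_rot': array([-1.79941554e+02, -4.41002776e-04,  2.51412997e+01]), 'ft_force': array([-0.0107038 , -0.02962065, -0.26905516]), 'ft_torque': array([-0.01844   ,  0.03244428, -0.02681309]), 'finger_gap': 85.45182876233012}
```

View pics/scene0.png

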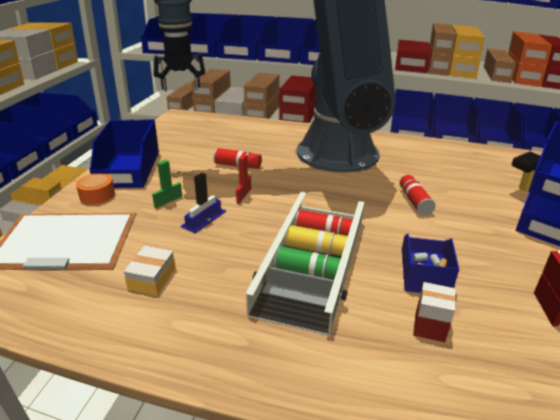

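View pics/top0.png

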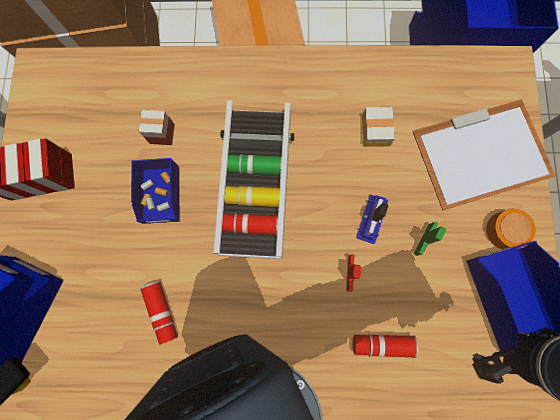

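The scene view shows the lane at about (310,260), the white and black pusher in its blue stand at (203,205), and the bin at (430,262).

**Pusher candidates (top view):**
- White blade with black handle, in the blue stand at (375,215). I choose this one.
- Green look-alike at (430,238).
- Red look-alike at (352,272).

**Red can candidates (top view):**
- In the lane at (250,223). I choose this one, as it is the farthest from the base.
- Loose at (157,312).
- Loose at (385,346).

Next I check these choices in close crops.

```bash
python3 - <<'E'
import cv2
t=cv2.imread("pics/top0.png");s=cv2.imread("pics/scene0.png")
a=cv2.resize(t[90:270,205:405],None,fx=4,fy=4,interpolation=cv2.INTER_CUBIC)[:, :800]
cv2.imwrite("pics/ct.png",cv2.resize(t[95:265,205:395],None,fx=4,fy=3.5,interpolation=cv2.INTER_CUBIC))
b=cv2.resize(s[165:235,170:240],None,fx=8,fy=8,interpolation=cv2.INTER_CUBIC)
cv2.imwrite("pics/cs.png",b)
E
```

```text
(no output)
```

View pics/ct.png

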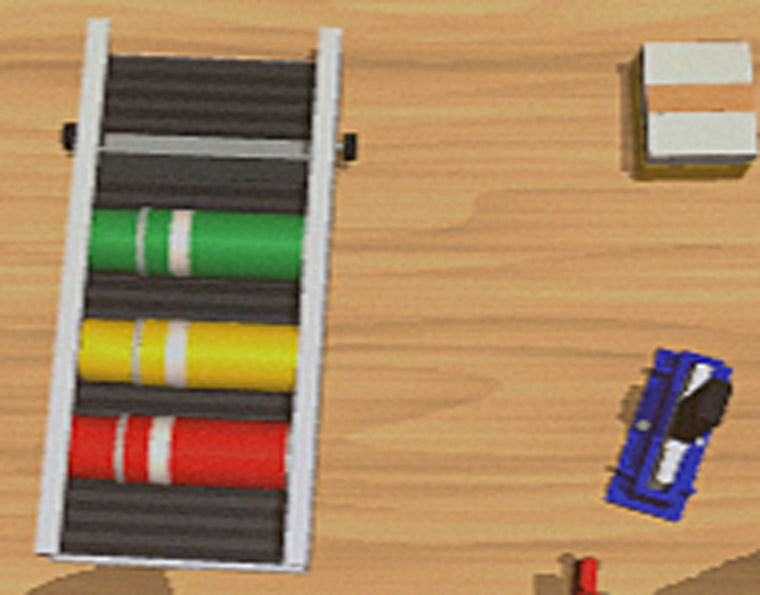

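View pics/cs.png

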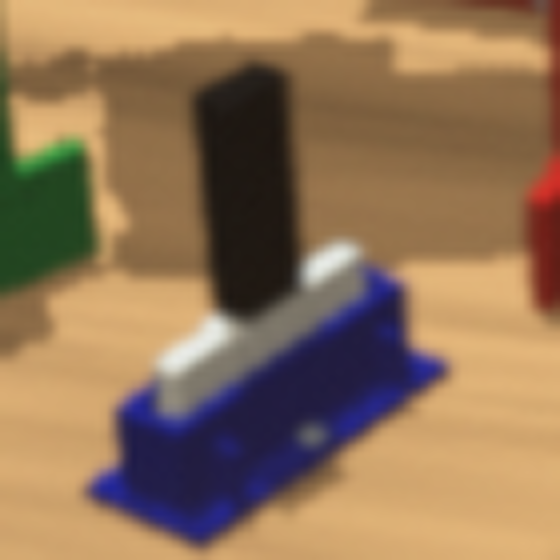

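The crops confirm it: the white blade with the black handle is seated in the blue stand, at crop (685,430). The lane has red, yellow and green cans from front to back, with the stop's top edge at crop v≈147. Next is fitting the poses.

```bash
cat > cam.py <<'E'
import numpy as np,cv2
from scipy.optimize import least_squares
D={'top':(387.07316,281.96642,216.45617,-0.02187454,[[0.01246842,-0.99967058,-0.02243359],[-0.98345886,-0.00820562,-0.18094568],[0.18070199,0.02431862,-0.9832372]],[-47.67592177,495.01439712,925.33398922]),
'scene':(446.46146,284.75993,199.32561,-0.11970735,[[-0.24573118,0.96919137,0.01686054],[0.49970386,0.14156234,-0.85455027],[-0.83060956,-0.20156437,-0.51909495]],[179.89351092,-157.70460229,1514.35971357])}
def proj(n,P):
    f,cx,cy,k,R,t=D[n]
    return cv2.projectPoints(np.float64(P).reshape(-1,3),cv2.Rodrigues(np.float64(R))[0],np.float64(t),np.float64([[f,0,cx],[0,f,cy],[0,0,1]]),np.float64([k,0,0,0,0]))[0].reshape(-1,2)
def unproj(n,px,z):
    s=least_squares(lambda q:(proj(n,[q[0],q[1],z])-px).ravel(),[450,0]);return s.x
def place(p,L):
    c,s=np.cos(p[2]),np.sin(p[2]);L=np.float64(L)
    return np.c_[p[0]+c*L[:,0]-s*L[:,1],p[1]+s*L[:,0]+c*L[:,1],L[:,2]]
def fit(obs,p0):  # obs: list (cam,local,px)
    f=lambda p:np.concatenate([(proj(n,place(p,[l]))-px).ravel() for n,l,px in obs])
    s=least_squares(f,p0);return s.x,s.fun.reshape(-1,2)
ct=lambda u,v:np.array([205+(u+.5)/4-.5,95+(v+.5)/3.5-.5])
cs=lambda u,v:np.array([170+(u+.5)/8-.5,165+(v+.5)/8-.5])
E
python3 - <<'E'
from cam import *
np.set_printoptions(precision=2,suppress=True)
for n in D: print(n,-np.array(D[n][4]).T@np.array(D[n][5]))
p,r=fit([('top',(200,83,62),ct(88,18)),('top',(200,-83,62),ct(343,28)),('top',(-200,83,62),ct(36,553)),('top',(-200,-83,62),ct(308,571))],[500,50,0])
print('lane',p[:2],np.degrees(p[2]),r.ravel())
for nm,u,v,z in [('red',182,452,30),('yel',190,354,30),('green',196,243,30),('redfrontedge',180,486,30),('stopfaceTop',206,158,51),('stopmid',206,147,51)]:
    q=unproj('top',ct(u,v),z)-p[:2];c,s=np.cos(p[2]),np.sin(p[2]);print(nm,c*q[0]+s*q[1],-s*q[0]+c*q[1])
ob=[('scene',(0,-45,51),cs(170,372)),('scene',(0,45,51),cs(350,248)),('scene',(0,0,131),cs(243,85)),
('top',(0,45,51),ct(664,482)),('top',(0,-45,51),ct(702,370)),('top',(0,0,131),ct(712,395))]
ob2=[(n,(l[0],-l[1],l[2]),px) for n,l,px in ob]
for o in(ob,ob2):
  for y0 in(-.3,.3,2.8): 
    q,r=fit(o,[450,-150,y0]);print('pusher',q[:2],np.degrees(q[2]),r.ravel())
for u,v in[(607,500),(680,520),(732,358),(657,348)]:print(unproj('top',ct(u,v),2))
E
```

```text
top [320.21 -66.1  998.32]
scene [1380.85  153.21  648.3 ]
lane [596.87  30.84] -2.5346245277120367 [ 0.38  0.56 -0.07  0.32 -0.23  0.31 -0.05 -1.05]
red -118.53164559002973 2.4441679418900772
yel -45.388527814505736 2.522792321718618
green 39.79982435068768 4.6406607767272705
redfrontedge -143.43446708654068 1.9307942329728656
stopfaceTop 98.85745896646068 0.3188808384542856
stopmid 107.4575476878734 0.9165708209280572
pusher [ 499.26 -274.79] 72.79628504748433 [ 0.03 -0.03  0.64 -0.18  0.24 -0.01  0.04  0.03  0.23 -1.95  0.48  1.3 ]
pusher [ 499.26 -274.79] 72.79627935406614 [ 0.03 -0.03  0.64 -0.18  0.24 -0.01  0.04  0.03  0.23 -1.95  0.48  1.3 ]
pusher [ 499.26 -274.79] 72.79629791196278 [ 0.03 -0.03  0.64 -0.18  0.24 -0.01  0.04  0.03  0.23 -1.95  0.48  1.3 ]
pusher [ 499.26 -274.79] -107.20370165545727 [ 0.03 -0.03  0.64 -0.18  0.24 -0.01  0.04  0.03  0.23 -1.95  0.48  1.3 ]
pusher [ 499.26 -274.79] -107.2037033651451 [ 0.03 -0.03  0.64 -0.18  0.24 -0.01  0.04  0.03  0.23 -1.95  0.48  1.3 ]
pusher [ 499.26 -274.79] 252.79628289619066 [ 0.03 -0.03  0.64 -0.18  0.24 -0.01  0.04  0.03  0.23 -1.95  0.48  1.3 ]
[ 449.66 -234.39]
[ 435.27 -280.94]
[ 557.86 -318.79]
[ 565.21 -269.81]
```

Fitted poses:
- **Lane:** centre at about (597,31), yaw −2.5°.
- **Pusher:** at about (499,−275), x axis at 72.8°. The stand's footprint agrees to within 3 mm.

Now the grasp, with a force check afterwards.

```bash
python3 - <<'E'
from bench import manip
import numpy as np,cv2
np.set_printoptions(precision=2,suppress=True)
def st(m):
    o=manip.get_obs();print(m,round(o['clock'],2),o['ee_pos'],o['tool_rot'],o['ft_force'],o['ft_torque'],round(o['finger_gap'],1),flush=True)
O=[180,0,-17.2];x,y=500,-275
manip.movep([x,y,200],O);st('hover')
manip.move_linear([x,y,99],100,force_limit=8);st('down')
manip.gripper_to(10);manip.dwell(.2);st('grip')
cv2.imwrite('pics/g_s.png',cv2.resize(manip.read_camera('scene')['pixels'][120:240,140:260],None,fx=5,fy=5,interpolation=cv2.INTER_CUBIC))
E
```

```text
hover 1.39 [ 499.55 -275.56  200.1 ] [179.99   0.   -17.19] [-0.57 -0.39  0.13] [-0.01  0.04  0.01] 85.4
down 2.55 [ 500.35 -275.21   99.65] [179.99  -0.06 -17.2 ] [-0.07  0.24  0.54] [0.07 0.01 0.01] 85.5
grip 3.38 [ 500.07 -274.97   99.11] [-180.     -0.01  -17.2 ] [ 0.07 -0.56  3.34] [ 0.3   0.07 -0.01] 15.5
```

View pics/g_s.png

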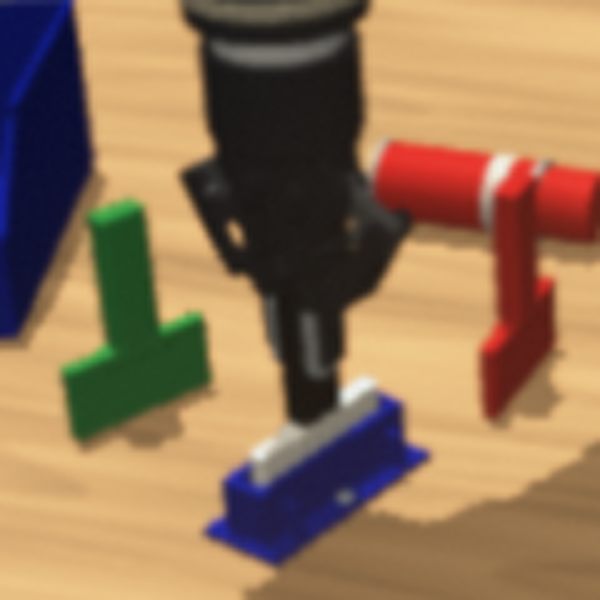

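The picture shows the fingers closed on the black handle at (310,370), with the blade upright in the slot. The gap of 15.5 mm fits the 16 mm handle. Next I lift it, carry it over and lower it behind the red can.

```bash
cat > h.py <<'E'
from bench import manip
import numpy as np,cv2
np.set_printoptions(precision=2,suppress=True)
C=np.array([596.87,30.84]);yw=np.radians(-2.53);ex=np.array([np.cos(yw),np.sin(yw)]);ey=np.array([-ex[1],ex[0]])
def W(lx,ly,z): return [*(C+lx*ex+ly*ey),z]
def st(m):
    o=manip.get_obs();q=o['ee_pos'][:2]-C
    print(m,round(o['clock'],2),o['ee_pos'],'lane',q@ex,q@ey,'Fx',o['ft_force'][:2]@ex,o['ft_force'],o['ft_torque'],round(o['finger_gap'],1),flush=True)
    return o
E
python3 - <<'E'
from h import *
manip.move_linear([500.07,-274.97,230],150);st('lift')
O=[180,0,-92.53]
manip.movep(W(-171,-13,230),O);st('over')
manip.move_linear(W(-171,-13,160),120);manip.dwell(.2);st('above')
cv2.imwrite('pics/o_t.png',cv2.resize(manip.read_camera('top')['pixels'][150:300,180:330],None,fx=4,fy=4,interpolation=cv2.INTER_CUBIC))
cv2.imwrite('pics/o_s.png',cv2.resize(manip.read_camera('scene')['pixels'][150:310,240:390],None,fx=4,fy=3.75,interpolation=cv2.INTER_CUBIC))
E
```

```text
lift 4.46 [ 499.72 -274.78  229.04] lane -83.55945424303708 -309.61126103960936 Fx -0.2710730101452706 [-0.26  0.35 -1.32] [ 0.03 -0.    0.02] 15.4
over 8.12 [425.5   25.33 229.99] lane -170.95780416655464 -13.072735158555096 Fx -0.6104857717377311 [-0.56  1.1  -0.69] [-0.06 -0.06 -0.03] 15.8
above 9.05 [425.91  25.41 160.64] lane -170.5512076526178 -12.971545690991725 Fx 0.043478894358842224 [-0.   -0.99 -1.1 ] [ 0.03  0.06 -0.  ] 15.6
```

View pics/o_s.png

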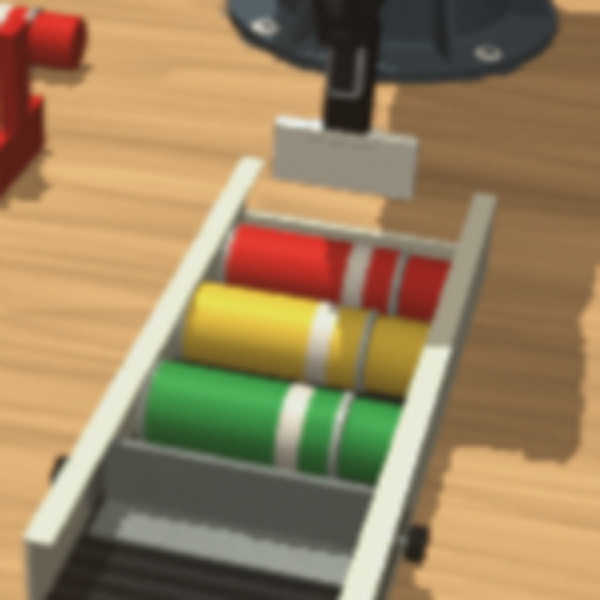

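The blade hangs parallel to the cans, centred over the front gap at crop (345,160). The red can is at (335,265) and the lip at (345,228). Lowering and starting the push.

```bash
python3 - <<'E'
from h import *
r=manip.move_linear(W(-171,-13,104),60,force_limit=5);manip.dwell(.2);st(f'in {r}')
if not r:
    r=manip.move_linear(W(-100,-13,104),22,force_limit=6);st(f'p1 {r}')
    if not r:
        r=manip.move_linear(W(-80,-13,104),15,force_limit=6);st(f'p2 {r}')
    manip.dwell(.2);st('still')
cv2.imwrite('pics/p_t.png',cv2.resize(manip.read_camera('top')['pixels'][90:270,205:305],None,fx=4,fy=3.33,interpolation=cv2.INTER_CUBIC))
cv2.imwrite('pics/p_s.png',cv2.resize(manip.read_camera('scene')['pixels'][150:310,240:390],None,fx=4,fy=3.75,interpolation=cv2.INTER_CUBIC))
E
```

```text
in False 10.43 [425.63  25.43 104.24] lane -170.8306532647547 -12.964715180871856 Fx 0.7505433978150645 [ 0.76  0.18 -1.26] [ 0.01  0.03 -0.04] 15.3
p1 False 13.81 [496.38  22.26 104.02] lane -100.0091757641688 -13.010050239728342 Fx 1.38560902756453 [ 1.39 -0.02 -0.57] [-0.    0.02 -0.02] 15.8
p2 False 15.29 [516.39  21.38 104.02] lane -79.98425762438765 -13.007201293594335 Fx -0.4246230587472567 [-0.45 -0.49 -1.41] [-0.    0.06  0.01] 15.3
still 15.49 [516.4   21.4  104.05] lane -79.97823429041678 -12.981012167641785 Fx -1.595912871095214 [-1.61 -0.27 -0.5 ] [-0.    0.02 -0.06] 15.3
```

View pics/p_s.png

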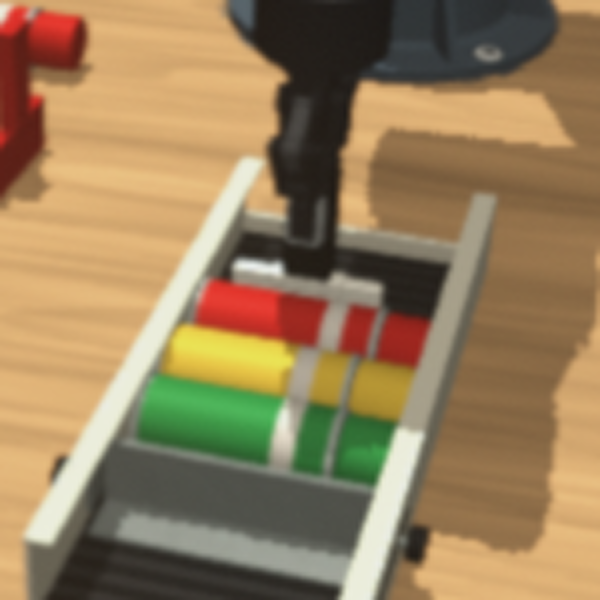

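The row is closing, with red, yellow and green nearly touching at crop (300,300) to (270,420). There is still a small gap before the stop. Now a slow feel for the stop, then a force hold at 8 N.

```bash
python3 - <<'E'
from h import *
r=manip.move_linear(W(-30,-13,104),8,force_limit=6);o=st(f'feel {r}')
def F():
    f=[]
    for _ in range(4):
        manip.dwell(.02);f.append(manip.get_obs()['ft_force'][:2]@ex)
    return -np.mean(f)
x=(o['ee_pos'][:2]-C)@ex
log=[];ok=0
for i in range(45):
    f=F();log.append((round(f,1),round(x,2)))
    if f>15: x-=.4
    else: x+=float(np.clip((8-f)*.05,-.25,.25))
    ok=ok+1 if 6.5<f<10 else 0
    if ok>=9: break
    manip.move_linear(W(x,-13,104),10)
print(log);st('held')
cv2.imwrite('pics/q_t.png',cv2.resize(manip.read_camera('top')['pixels'][90:240,205:305],None,fx=6,fy=4,interpolation=cv2.INTER_CUBIC))
cv2.imwrite('pics/q_s.png',cv2.resize(manip.read_camera('scene')['pixels'][150:310,240:390],None,fx=4,fy=3.75,interpolation=cv2.INTER_CUBIC))
E
```

```text
feel True 18.73 [538.97  20.29 103.36] lane -57.376734523998074 -13.093342809750794 Fx -0.2545633929527316 [-0.25  0.01 -1.62] [-0.02  0.02  0.03] 15.4
[(np.float64(-0.1), np.float64(-57.38)), (np.float64(1.1), np.float64(-57.13)), (np.float64(2.9), np.float64(-56.88)), (np.float64(4.6), np.float64(-56.63)), (np.float64(5.5), np.float64(-56.46)), (np.float64(5.9), np.float64(-56.33)), (np.float64(6.1), np.float64(-56.23)), (np.float64(6.7), np.float64(-56.13)), (np.float64(7.0), np.float64(-56.07)), (np.float64(7.6), np.float64(-56.01)), (np.float64(7.2), np.float64(-55.99)), (np.float64(7.3), np.float64(-55.95)), (np.float64(7.4), np.float64(-55.92)), (np.float64(7.6), np.float64(-55.89)), (np.float64(7.6), np.float64(-55.87)), (np.float64(7.7), np.float64(-55.85))]
held 23.54 [539.8   20.33 103.8 ] lane -56.550993378872086 -13.022458050076557 Fx -6.985882318220193 [-7.   -0.11  0.86] [0.03 2.02 0.02] 15.1
```

View pics/q_s.png

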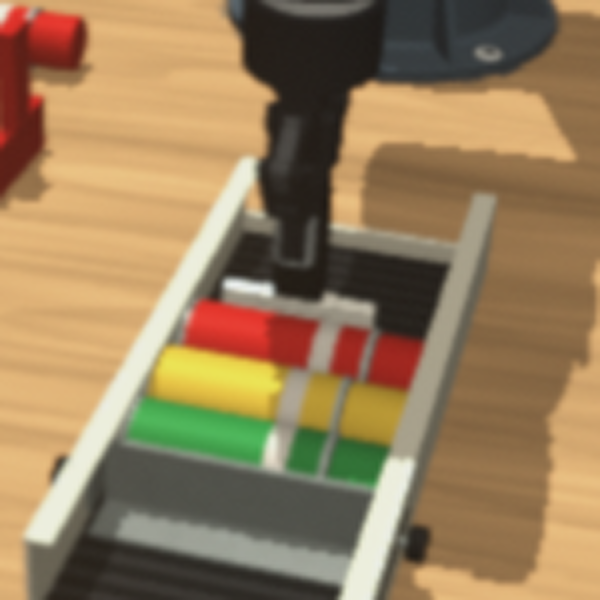

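The force sat at 6.5–8 N for more than a second, well above the rolling resistance, and rose steeply within about 1 mm, so the row is on the stop. The picture agrees: the cans are in contact and green is at the plate (255,440). Next I retreat, check the row and carry the pusher to above the stand.

```bash
python3 - <<'E'
from h import *
manip.dwell(.3);st('hold')
manip.move_linear(W(-60,-13,104),10);manip.move_linear(W(-90,-13,104),40);st('back')
manip.move_linear(W(-90,-13,230),150)
manip.movep([500.07,-274.97,230],[180,0,-17.2])
manip.move_linear([500.07,-274.97,142],120);manip.dwell(.3);st('above')
a=manip.read_camera('top')['pixels'];b=manip.read_camera('scene')['pixels']
L=cv2.resize(a[100:240,210:300],(380,590),interpolation=cv2.INTER_CUBIC)
S=cv2.resize(b[150:250,170:240],(413,590),interpolation=cv2.INTER_CUBIC)
cv2.imwrite('pics/r.png',np.hstack([L,S]))
E
```

```text
hold 23.94 [539.82  20.31 103.8 ] lane -56.53266661911836 -13.035999397067464 Fx -7.63661402012592 [-7.64  0.08  1.19] [ 0.01  2.04 -0.  ] 15.6
back 25.41 [506.59  21.8  104.08] lane -89.79537432726649 -13.011776706962669 Fx 0.486022251626703 [ 0.49  0.09 -0.96] [-0.03 -0.   -0.04] 15.6
above 31.25 [ 500.24 -275.07  142.4 ] lane -83.03081717813461 -309.875187210221 Fx -0.03710966209860198 [-0.01  0.66 -0.99] [ 0.06 -0.01  0.03] 15.6
```

View pics/r.png

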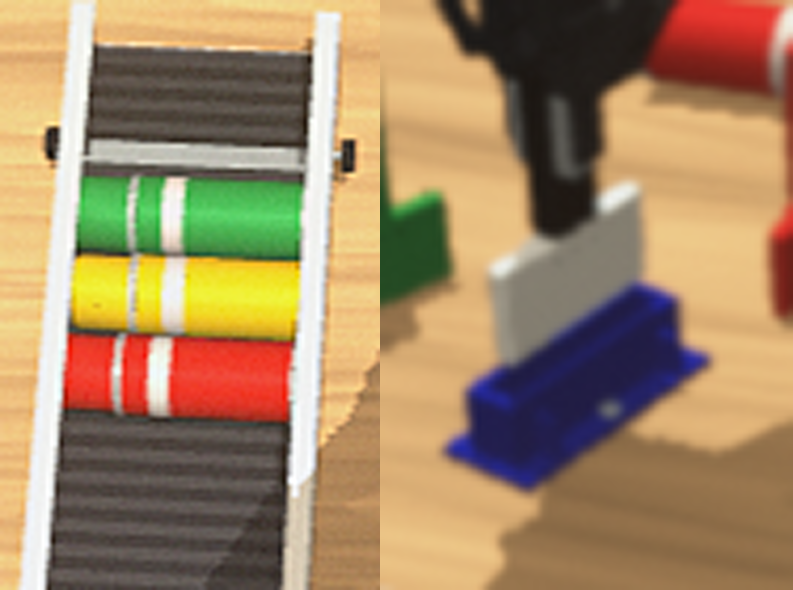

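The row is closed, with can centres at crop rows 217, 296 and 377. The strip between green and the stop is the stop's face seen above the can, as expected for this viewing angle. The blade is aligned over the slot at (575,330). Inserting the pusher, and comparing the row with the pressed picture.

```bash
python3 - <<'E'
from h import *
r=manip.move_linear([500.07,-274.97,98.8],30,force_limit=6);manip.dwell(.2);o=st(f'ins {r}')
a=manip.read_camera('top')['pixels'][90:240,205:305]
q=cv2.resize(cv2.imread('pics/q_t.png'),(100,150),interpolation=cv2.INTER_AREA)
for nm,im in(('pressed',q),('now',a)):
    h=cv2.cvtColor(im,cv2.COLOR_BGR2HSV)[:,28:33] if 0 else im[:,48:66].astype(float).mean(1)
    g=h[:,1]-h[:,2]; rr=h[:,2]-h[:,1]; yl=h[:,2]-h[:,0]
    n=np.arange(150);c=lambda w:(n*np.clip(w,0,None)).sum()/np.clip(w,0,None).sum()
    print(nm,'green row',c(g-30),'red row',c(rr-90))
E
```

```text
ins True 32.93 [ 500.02 -274.97   99.1 ] lane -83.25677853986562 -309.7865157038468 Fx -1.6116493972582009 [-1.62 -0.21  7.  ] [ 0.08  0.15 -0.05] 15.3
pressed green row nan red row nan
now green row 60.7016155014498 red row 99.01440723427082<stdin>:8: RuntimeWarning: invalid value encountered in scalar divide
```

The pusher bottomed on the slot floor at TCP z=99.1, the same as at the grasp. In the pressed picture the gripper hid the cans, so that comparison gave nothing. I release, retreat and check the spacing by projection instead.

```bash
python3 - <<'E'
from h import *
from cam import proj,unproj
manip.gripper_to(85);manip.dwell(.2);st('open')
manip.move_linear([500.07,-274.97,230],120)
manip.movep([300,-330,260],[180,0,-17.2]);manip.dwell(.3);st('away')
a=manip.read_camera('top')['pixels'];b=manip.read_camera('scene')['pixels']
for s in(103.5,99):
    print(s,'pred green/yel/red rows',[proj('top',W(s-26-52*k,-15,30))[0].round(2) for k in range(3)],'stop top',proj('top',W(s,-15,51))[0])
im=a[90:240,248:276].astype(float).mean(1);h=im
n=np.arange(150)+90;c=lambda w:(n*np.clip(w,0,None)).sum()/np.clip(w,0,None).sum()
print('meas',c(h[:,1]-h[:,2]-30),c(h[:,2]-h[:,1]-90))
S=cv2.resize(b[165:235,170:240],(390,590),interpolation=cv2.INTER_CUBIC)
L=cv2.resize(b[215:300,255:345],(400,590),interpolation=cv2.INTER_CUBIC)
cv2.imwrite('pics/z.png',np.hstack([L,S]))
E
```

```text
open 33.86 [ 499.48 -274.67   98.26] lane -83.80520560178228 -309.50666256990706 Fx -0.5124862687716641 [-0.55 -0.73 -0.6 ] [-0.02 -0.04  0.03] 85.1
away 36.26 [ 300.68 -329.8   259.68] lane -279.9774703025593 -373.3666577579418 Fx 0.23090989537706694 [0.25 0.47 0.06] [ 0.05  0.04 -0.01] 84.5
103.5 pred green/yel/red rows [array([262.06, 150.71]), array([260.74, 169.68]), array([259.4 , 189.01])] stop top [262.14 138.36]
99 pred green/yel/red rows [array([261.95, 152.34]), array([260.63, 171.33]), array([259.28, 190.7 ])] stop top [262.02 140.  ]
meas 150.39355468750003 188.84344708538043
```

View pics/z.png

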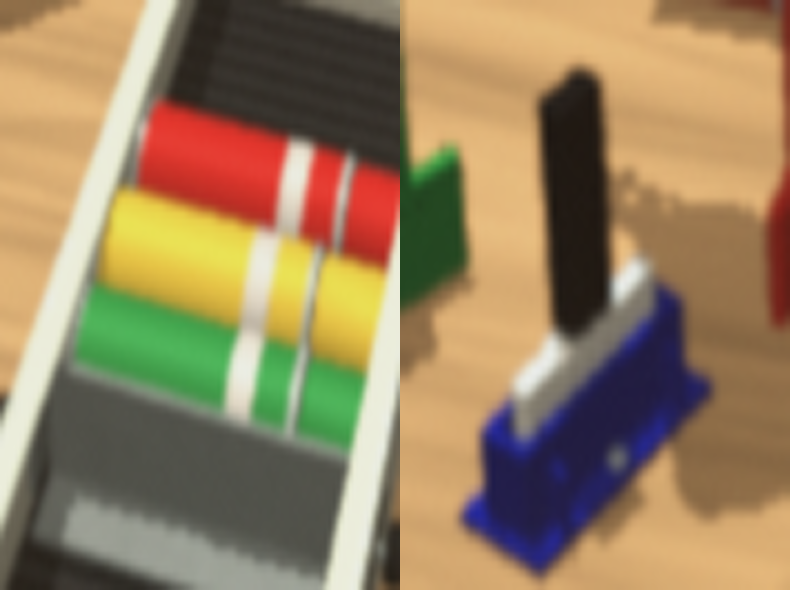

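The cans are in contact with green at the stop plate (left half, about (215,405)), and the pusher stands upright and fully down in its stand (right half, about (585,330)). Red to green measures 38.45 px against 38.30 px predicted for a closed row. Handing in.

```bash
python3 -c "
from bench import manip
manip.close_job()"
```

```text
the job is handed in; nothing more can be done
```

I took the white pusher out of its stand and rolled the three cans back until the row met the back stop. I then put the pusher back in its stand and handed the job in at about 36 s of the 69 s allowed; no verdict was reported.

**Pressing:** I held about 6–8 N on the row for over a second. The highest averaged reading was 7.7 N. The slow approach before that had tripped its 6 N limit, and its brief peak was not logged.

**Last checks:**
- **Can spacing:** red to green measures about 104.4 mm, where a closed row is 104 mm.
- **Back stop:** the cans sit where the force contact put the stop. My first camera reading put its face about 4–5 mm nearer the robot, so the two disagree. I trust the contact, because the force rose steeply there.
- **Pusher:** it bottomed in the slot at the same height it was gripped from (99.1 mm), and the last picture shows it upright.
- **Comparison that failed:** I tried to compare the row before and after release, but the gripper hid the cans in the pressed picture. The final spacing check stands in for it.
- **Bin and cartons:** the arm's path stayed away from them. I did not check their positions separately at the end.

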